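# Fit the cutting insert in the vegetable slicer and guard its blade

## Task

Get the vegetable slicer ready for use. Push the loose cutting insert along the slicer's bed until it drops into the pocket with its front edge under the fixed blade, and press its thumb ridge down until the spring catch snaps over its tail and it lies flat and square in the pocket. Then slide the hand guard over the blade as far as it goes, and leave the beaker, the lemon and the peeler beside the slicer where they are.

Things in the scene. Friction and masses are not known exactly. Their poses are not given: they have to be found in the camera images.
- slicer: Vegetable slicer held fast by suction feet: white frame 349 x 124 mm, handle loop, steel bed. Origin on the worktop at mid width; x runs along the bed from the handle (-185 mm) to the landing (+209), z up. Bed top z = 36 from x = -135 to -5, then pocket, blade, landing (top z = 40.5). Side rails, top z = 46, are 112 mm apart along the bed, narrowing from x = -45 to -10 to 91 mm at the pocket.
- slicer_pocket (a point): Centre of the pocket's floor (slicer x = 41, z = 27 mm), axes as the slicer's. The pocket is 92 mm long (slicer x = -5 to 87), 91 wide and 9 deep below the bed; the insert lies in it on ledges, flush with the bed. The seated insert's origin is here within 2 mm.
- slicer_blade (a point): Middle of the fixed steel blade's edge, underside (slicer x = 75, z = 38.5 mm). The blade bridges the far 12 mm of the pocket, 2 mm thick, 2.5 mm above bed level.
- slicer_catch (a point): Tip of the bevelled spring catch, 36 mm wide, that juts 4 mm from the bed's end wall into the near end of the pocket at mid width (slicer x = -1, z = 32 to 36). The insert's tail stops on it, 5 to 9 mm above the floor, until pressed down past it with about 10 N; the catch then snaps back over the tail lip.
- insert: Loose grey plate, 90 long (x) x 88 wide x 9 mm thick, 0.1 kg, lying on the bed, nose (+x) towards the blade. Origin: centre of underside. Steel teeth 2.5 mm high stand across it 20 to 25 mm behind the nose. When pushed over the pocket its nose drops to the floor and its tail rises up to 9 mm until it too slides off the bed: push at the ridge, about 11 mm above the bed.
- insert_ridge (a point): Middle of the top of the insert's thumb ridge, which stands across its top near the tail: insert x = -39 to -31, 60 mm wide, z = 9 to 19 mm; this point x = -35, z = 19.
- insert_tail (a point): Middle of the insert's lower tail edge (insert x = -45, z = 0). The last 6 mm are a lip only 4 mm thick, for the catch.
- insert_nose (a point): Middle of the insert's lower nose edge (insert x = +45, z = 0).
- guard (a joint): Slide of the hand guard, a white plastic hood 75 x 134 mm (top at z = 53 mm) that rides on the rails, with a grey knob on top. 0: parked at the far end of the landing (knob at slicer x = 168 mm); it grows as the guard slides towards the handle, to 0.085 m at its stop, over the blade (knob at x = 83 mm). About 2 N to move. While over the pocket it is in the way of the insert.
- guard_knob (a point): Middle of the top of the guard's knob, 91 mm above the worktop; the knob is 32 mm across at the head (79 to 90 mm above the worktop) and 23 mm at the neck (63 to 73 mm above it).
- beaker: White plastic beaker, 76 mm across, 105 mm high, upside down on its rim beside the slicer; origin at the centre of its underside. Not to be disturbed.
- lemon: Lemon, 71 x 53 x 51 mm, lying beside the slicer; origin at the centre of its underside. Not to be disturbed.
- peeler: Peeler with a dark handle, 170 x 25 x 18 mm, lying beside the slicer; origin at the centre of its underside. Not to be disturbed.

How it is judged:
On the way, in this order (a step that is already met when the one before it is completed fails the run):
1. the insert is in the pocket, nose under the blade, tail pressed down under the catch, flat and square (x of insert in the frame of slicer_pocket above -0.004 m and z of each of insert_tail, insert_nose in the frame of slicer_pocket below 0.0025 m and angle between the z axis of insert and the z axis of slicer, either way round below 0.035 rad and angle between the x axis of insert and the x axis of slicer, either way round below 0.05 rad), for 0.2 s.
2. the guard has been slid over the blade to its stop (value of joint guard above 0.08 m), for 0.2 s.
At the end, for the whole second after the job is handed in: Insert at rest in the pocket, nose under the blade: within 4 mm of the pocket centre along the bed, nose and tail within 2.5 mm of its floor, tilt under 0.035 rad, turned under 0.05 rad from square; guard within 5 mm of its stop over the blade (joint above 0.080 m) (all of step 1 and x of insert in the frame of slicer_pocket below 0.004 m and value of joint guard above 0.08 m and linear speed of insert below 0.02 m/s); the robot touches nothing.
It fails at once if the beaker, the lemon or the peeler was shifted by more than 40 mm, or the beaker tipped over (distance of any of beaker, lemon, peeler from where it was at the start of the episode above 0.04 m or angle between beaker's own z axis and vertical above 0.5 rad).
It also fails if it takes over 45 s, if anything falls off the work surface, if the arm or the gripper's body presses on something with over 40 N, if the wrist force passes 120 N, or if a joint passes its speed limit or range.

## Robot

A 7-joint arm with a two-finger parallel gripper is mounted at the origin on a cart in front of the work surface, level with it; the furniture and walls round the work are solid. World frame = base frame: x ahead of the robot, y to its left, z up, the work surface at z = 0. Lengths are in m, angles in rad, forces in N, time in s.
With the tool pointing down it reaches from about 0.425 to 0.925 m from the base axis. Payload 6.8 kg.
Tool frame: the origin (TCP) lies midway between the tips of the shut fingers; the grasp point (between the pads) lies 19 mm behind it; z points along the fingers, y is the direction in which the jaws open and shut (so a half turn about z gives the same grasp; the last joint's range is limited). The gripper opens to 85 mm and grips with 20 to 120 N. Pads are 22 mm wide; open, the fingers measure 114 mm over their backs; the gripper's body (76 mm by 85 mm) begins 54 mm behind the grasp point. The pads swing forward as they close: fully open they stand 13 mm farther back than shut.
Start: joints at [1.12, 0.477, 0.022, 1.555, -0.011, 1.109, -0.083], TCP at [0.227, -0.636, 0.231] pointing down, gripper open.
Joint ranges: [-2.96, 2.96], [-0.34, 2.1], [-1.41, 1.46], [0.24, 2.44], [-1.37, 4.51], [0.17, 1.92], [-2.96, 2.96]. Speed limits (rad/s): [2.39, 2.39, 3.14, 3.14, 3.14, 3.14, 3.14].

## Interface

Orientations are given as a unit quaternion [w, x, y, z].
In Python, from station import readout, eyes, ticket gives the robot as it stands. The module is installed in compiled form; this text tells all that it offers.
- The arm moves only by the shell command python3 -m crank 'ROWS' [FORCE]. ROWS is JSON, a list of rows, each an object of numbers: "jaw": the opening in per cent of the stroke, from 0 (shut) to 100 (fully open); "x", "y", "z": the shift along the tool's x, y, z in mm; "ax", "ay", "az": the turn, a rotation vector about the tool's x, y, z in degrees. In form: [{"jaw": .., "x": .., "y": .., "z": .., "ax": .., "ay": .., "az": ..}, ...]. A call has 1 to 12 rows; each row shifts and turns the commanded pose from where the row before left it, along the tool's axes as they then stand; what a row does not reach is not made up. A row lasts 1/8 s, in which the tool goes at most 62.5 mm and 10.7 degrees, less where a joint would pass 70% of its speed; a pose out of reach is approached as far as the arm can. A call with a gripper value outside its range is refused whole. The fingers move at their own pace and stop on an object; FORCE is the grip in N (left out, the last holds). Time passes only in rows, so rows that do not move let the fingers close. It gives the time, the measured TCP pose, the force and the opening at its end, in the units of the state.
- readout.get_obs(): the state, without advancing time (a new reading comes with each control period).
- eyes.read_camera(name): name is "scene" or "side" or "wrist"; returns (picture, depth): 384x512x3 uint8, red, green, blue; 384x512 float32, m along the optical axis (not along the pixel's ray), 0 where there is no reading.
- eyes.calibration(name): a dict with "fx", "fy", "cx", "cy" (pixels), "k1" (the pictures are not rectified: a ray, as slopes to the right and down, at radius r is drawn at 1 + k1 r^2 times it, then the intrinsics apply), "R" (3x3) and "t" (3): a world point X has camera coordinates R X + t. Camera axes: x right, y down, z forward; pixel columns grow to the right and rows downward; lengths in m; the calibration is good to about 2 mm. A picture is of the moment at which its call begins: read the wrist's pose just before it. calibration takes no time and is no camera call; for the wrist camera it gives the pose at the moment of the call.
- ticket.hand_in(): hands the job in, once; it reports no verdict.
The state is a dict: "t": time; "q": joint angles; "joint_vel": joint speeds; "joint_torque": joint torques, N m; "eef_pos": TCP position; "tool_rot": TCP orientation; "contact_force": force on the tool from outside, world axes, zero at the start; "torque": the same for the moment, N m; "gripper_width": opening from 0.0 (shut) to 1.0 (fully open).
Only numpy, scipy, OpenCV 4.12 (cv2) and the standard library are available. Lean on these libraries where they do the work, as an engineer would, in place of code of your own. Each camera call takes 0.05 s, during which the arm holds its last target. There are 200 camera calls.

## Working session

There is one attempt and no reset: what is moved stays moved. The work goes in short steps, Python scripts to look and compute and a shell command to move; the robot and the scene stay as the last step left them, time stands still between calls to the robot, and variables do not carry over. Pictures are saved under pics/ and viewed, about 8 in all and at most 12, crops included, and the job is handed in when it is done.

```bash
mkdir -p pics
cat > h.py <<'E'
import numpy as np, cv2
from station import readout, eyes, ticket
def snap(n,f):
    c=eyes.calibration(n); p,d=eyes.read_camera(n); cv2.imwrite(f'pics/{f}.png',p[:,:,::-1]); np.savez(f'pics/{f}.npz',p=p,d=d,**c); return p,d,c
def w(f,u,v,z=None):
    c=np.load(f'pics/{f}.npz'); K=np.array([[c['fx'],0,c['cx']],[0,c['fy'],c['cy']],[0,0,1]],float)
    r=cv2.undistortPoints(np.array([[[u,v]]],float),K,np.array([c['k1'],0,0,0],float))[0,0]
    ray=np.array([r[0],r[1],1]); R,t=c['R'],c['t']
    o=-R.T@t; dr=R.T@ray
    s=float(np.median(c['d'][int(v)-1:int(v)+2,int(u)-1:int(u)+2])) if z is None else (z-o[2])/dr[2]
    return o+s*dr
E
python3 - <<'E'
from h import *
o=readout.get_obs(); print(o)
a=snap('scene','s0');b=snap('side','d0')
cv2.imwrite('pics/s0b.png',cv2.resize(a[0][:,:,::-1],(800,600),interpolation=2));cv2.imwrite('pics/d0b.png',cv2.resize(b[0][:,:,::-1],(800,600),interpolation=2))
E
```

```text
{'t': 0.0, 'q': array([ 1.11987823,  0.47782583,  0.02232527,  1.55646087, -0.01147399,
        1.10932884, -0.08311771]), 'joint_vel': array([-0.00123876, -0.00028752, -0.00057414,  0.00119445,  0.00035903,
        0.00105217,  0.00057087]), 'joint_torque': array([-9.75151215e-05, -5.96452260e+01,  1.60803851e+00, -2.81192189e+01,
        1.25045894e-02,  9.47043911e-03,  2.38773123e-05]), 'eef_pos': array([ 0.22667746, -0.63515434,  0.23030423]), 'tool_rot': array([-9.16682382e-04,  9.85342551e-01,  1.70584755e-01, -2.39295684e-04]), 'contact_force': array([-0.54481996,  0.12939766, -0.32735117]), 'torque': array([-0.03800795,  0.02768465,  0.00598398]), 'gripper_width': 1.0005316513534335}
```

View pics/s0b.png

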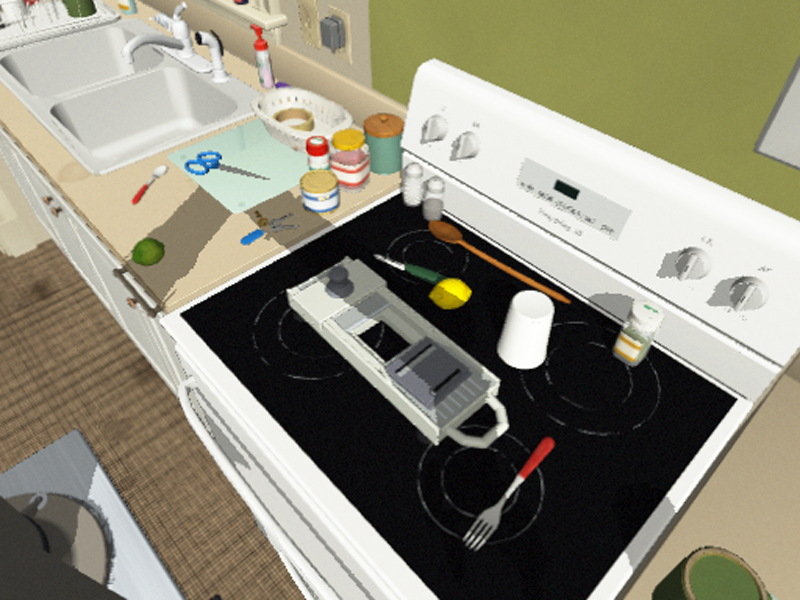

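View pics/d0b.png

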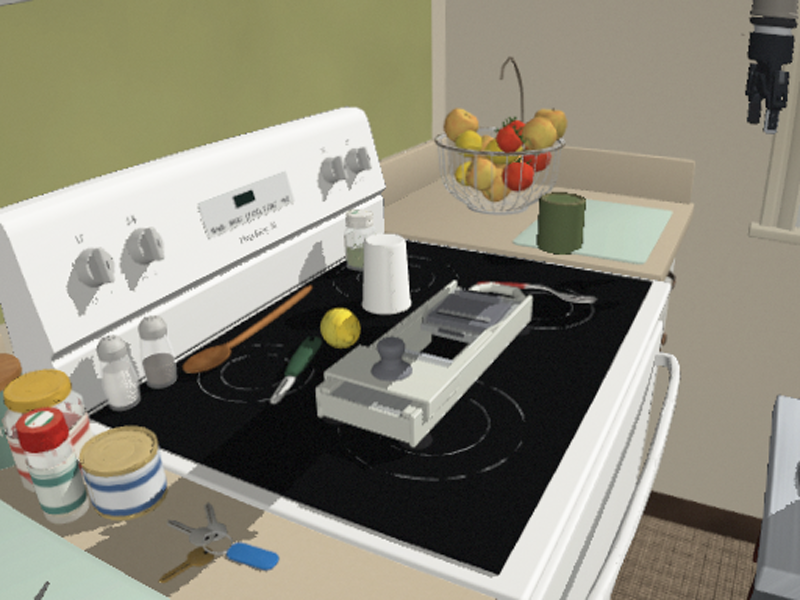

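The scene view shows the slicer running from the handle at (475,430) to the landing at (340,275). The knob is at (338,272) and the insert at (430,365). Next I'll enlarge the slicer.

Run:
```python
from h import *
a=cv2.imread('pics/s0.png')[160:290,180:335]; b=cv2.imread('pics/d0.png')[175:285,200:345]
a=cv2.resize(a,None,fx=4.5,fy=4.5,interpolation=cv2.INTER_CUBIC);b=cv2.resize(b,None,fx=5,fy=5,interpolation=cv2.INTER_CUBIC)
cv2.imwrite('pics/s0c.png',a);cv2.imwrite('pics/d0c.png',b)
```

```text
(no output)
```

View pics/s0c.png

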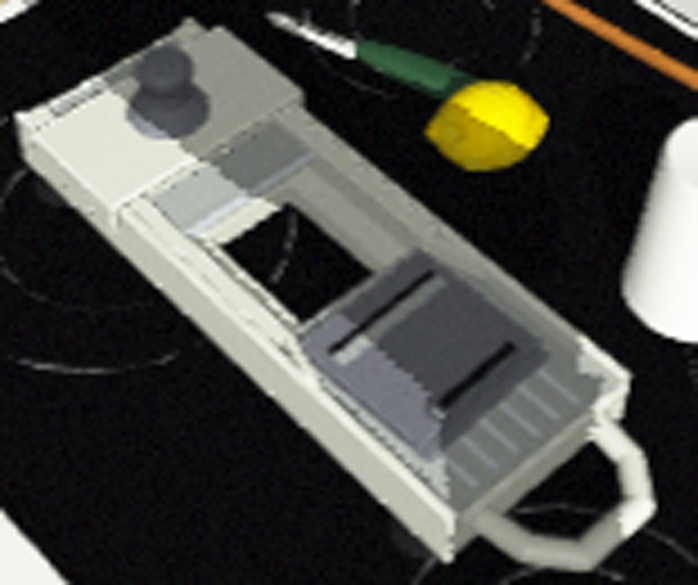

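View pics/d0c.png

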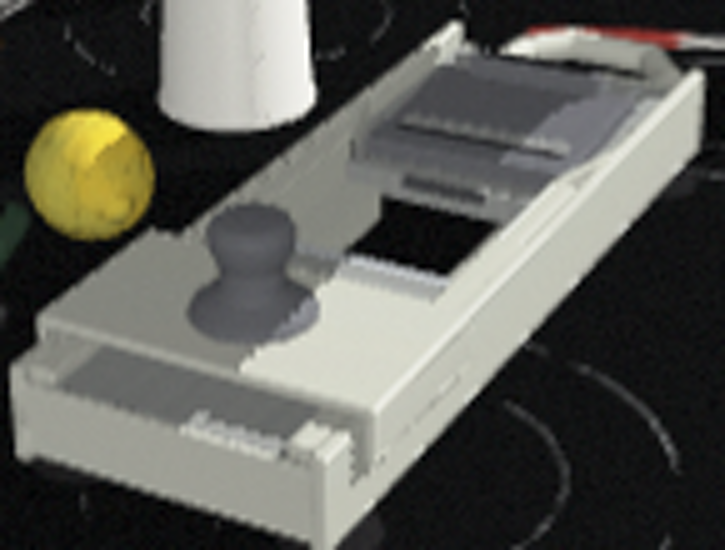

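The crops show the knob head at (167,58). The insert's corners are at (418,250), (300,345), (435,455) and (548,350). The insert looks slightly turned on the bed. Next I'll build a top-down point-cloud map.

```bash
cat >> h.py <<'E'
def cloud(f):
    c=np.load(f'pics/{f}.npz'); K=np.array([[c['fx'],0,c['cx']],[0,c['fy'],c['cy']],[0,0,1]],float)
    v,u=np.mgrid[:384,:512]; uv=np.stack([u,v],-1).reshape(-1,1,2).astype(float)
    r=cv2.undistortPoints(uv,K,np.array([c['k1'],0,0,0],float))[:,0]; d=c['d'].reshape(-1,1)
    X=np.hstack([r,np.ones((len(r),1))])*d; X=(X-c['t'])@c['R']; ok=d[:,0]>0
    return X[ok],c['p'].reshape(-1,3)[ok]
E
python3 - <<'E'
from h import *
g=lambda x,y:(180+x/4.5,160+y/4.5)
for n,x,y,z in [('knob',167,58,None),('knob91',167,55,.091),('insFN',418,250,.045),('insNN',300,345,.045),('insTN',435,455,.045),('insTF',548,350,.045),('guardnear',118,205,.053),('guardfar',303,98,.053),('railendfar',630,378,.046),('railendnear',455,520,.046)]:
    print(n,w('s0',*g(x,y),z).round(4), w('s0',*g(x,y)).round(4))
for f in 's0','d0':
    X,C=cloud(f)
    k=w('s0',*g(167,58),.09)
    m=(np.linalg.norm(X[:,:2]-k[:2],axis=1)<.04)&(X[:,2]>.078)&(X[:,2]<.1)
    print(f,'knob n',m.sum(),X[m].mean(0),X[m].min(0),X[m].max(0))
    # guard top / rails tops outline
    for lo,hi in((.050,.056),):
        m=(np.linalg.norm(X[:,:2]-k[:2],axis=1)<.12)&(X[:,2]>lo)&(X[:,2]<hi)
        P=X[m][:,:2].astype(np.float32); print('guardtop',cv2.minAreaRect(P),m.sum())
    q=w('s0',*g(430,360),.045)
    m=(np.linalg.norm(X[:,:2]-q[:2],axis=1)<.06)&(X[:,2]>.0425)&(X[:,2]<.0475)&(C.max(1)<150)
    print('ins',cv2.minAreaRect(X[m][:,:2].astype(np.float32)),m.sum())
    m=(np.linalg.norm(X[:,:2]-q[:2],axis=1)<.06)&(X[:,2]>.0515)&(X[:,2]<.0575)
    print('ridge',cv2.minAreaRect(X[m][:,:2].astype(np.float32)),m.sum())
# topdown map
I=np.zeros((400,540,3),np.uint8)
H=np.zeros((400,540))
k=w('s0',*g(300,290),.045);print('ctr',k)
for f in 's0',:
  X,C=cloud(f); o=np.argsort(X[:,2]);X=X[o];C=C[o]
  s=0.001
  i=((X[:,0]-k[0])/s+200).round().astype(int); j=((k[1]-X[:,1])/s+270).round().astype(int)
  m=(i>=0)&(i<400)&(j>=0)&(j<540)&(X[:,2]<.12)
  for di in 0,1:
    for dj in 0,1:
      ii=np.clip(399-i[m]+di,0,399);jj=np.clip(j[m]+dj,0,539); I[ii,jj]=C[m][:,::-1]
cv2.imwrite('pics/top.png',I)
E
```

```text
knob [0.5628 0.0764 0.0897] [0.5628 0.0764 0.0897]
knob91 [0.5635 0.0772 0.091 ] [0.5636 0.0773 0.0909]
insFN [ 0.594  -0.0864  0.045 ] [ 0.5999 -0.081   0.0355]
insNN [ 0.5082 -0.0896  0.045 ] [ 0.5083 -0.0895  0.0447]
insTN [ 0.5113 -0.1798  0.045 ] [ 0.5142 -0.1774  0.0393]
insTF [ 0.5953 -0.1756  0.045 ] [ 0.6001 -0.1724  0.0374]
guardnear [0.4957 0.0385 0.053 ] [0.4969 0.0404 0.0506]
guardfar [0.6206 0.0314 0.053 ] [0.6252 0.0366 0.0461]
railendfar [ 0.6112 -0.2147  0.046 ] [ 0.6395 -0.1986  0.0024]
railendnear [ 0.4928 -0.2106  0.046 ] [ 0.4939 -0.2097  0.0437]
s0 knob n 114 [0.55689295 0.0723891  0.08848193] [0.54384838 0.059971   0.07904726] [0.5730391  0.0879161  0.09324995]
guardtop ((0.5598528385162354, 0.07471359521150589), (0.07720346748828888, 0.13621434569358826), 88.36211395263672) 923
ins ((0.5474933981895447, -0.1298140436410904), (0.09920861572027206, 0.0869055762887001), 1.094409465789795) 1009
ridge ((0.5532532930374146, -0.16710153222084045), (0.008604509755969048, 0.06091482564806938), 89.37091064453125) 88
d0 knob n 188 [0.55459409 0.08490193 0.08589325] [0.54153847 0.06781621 0.07804294] [0.57134338 0.09566398 0.09015065]
guardtop ((0.5573998689651489, 0.07964146137237549), (0.07798606902360916, 0.13395793735980988), 88.1987533569336) 1352
ins ((0.556816577911377, -0.12427730113267899), (0.10093227028846741, 0.08440836519002914), 1.4676909446716309) 629
ridge ((0.550618588924408, -0.1634427160024643), (0.012067501433193684, 0.058007363229990005), 88.82799530029297) 62
ctr [ 0.53141495 -0.06403571  0.045     ]
```

View pics/top.png

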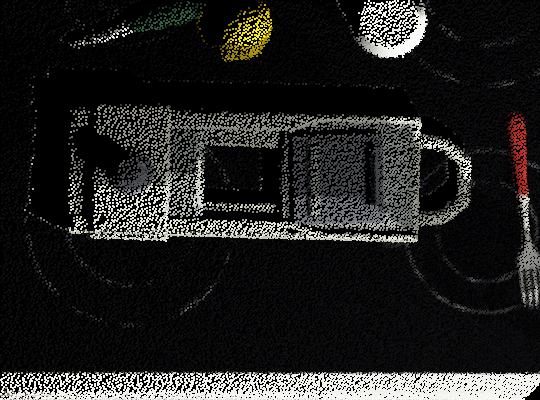

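The measurements agree:
- The slicer's x axis lies about 1.6° off world +y, with its origin near (0.554, -0.091).
- The ridge is at (0.552, -0.166).

I'll move above and behind the ridge with the fingers shut.

```bash
python3 -m crank '[{"jaw":0,"x":38,"y":-26},{"jaw":0,"x":38,"y":-26},{"jaw":0,"x":38,"y":-26},{"jaw":0,"x":38,"y":-26},{"jaw":0,"x":38,"y":-26},{"jaw":0,"x":38,"y":-26},{"jaw":0,"x":38,"y":-26},{"jaw":0,"x":38,"y":-26},{"jaw":0,"x":38,"y":-26},{"jaw":0,"x":38,"y":-26},{"jaw":0,"x":38,"y":-26},{"jaw":0,"x":38,"y":-26}]' 40; python3 -m crank '[{"jaw":0,"az":-9.8},{"jaw":0,"az":-9.8},{"jaw":0,"az":-9.8},{"jaw":0,"az":-9.8},{"jaw":0,"az":-9.8},{"jaw":0,"az":-9.8},{"jaw":0,"az":-9.8},{"jaw":0}]'
cat >> h.py <<'E'
from scipy.spatial.transform import Rotation as Ro
def st():
    o=readout.get_obs(); q=o['tool_rot']; R=Ro.from_quat([q[1],q[2],q[3],q[0]]).as_matrix()
    p=o['eef_pos']; s=np.array([.028,.9996]);n=np.array([-.9996,.028]); d=p[:2]-[.5538,-.091]
    print('t',round(o['t'],2),'p',p.round(4),'xang',np.degrees(np.arctan2(R[1,0],R[0,0])).round(2),'zax',R[:,2].round(4),'slicer mm',(d@s*1e3).round(1),(d@n*1e3).round(1),'F',o['contact_force'].round(2),'g',round(o['gripper_width'],3)); return p,R,o
E
python3 -c "from h import *; st()"
```

```text
t 0.1 p [ 0.2267 -0.6352  0.2304] xang 19.64 zax [-7.0e-04  1.5e-03 -1.0e+00] slicer mm -553.2 311.7 F [ 0.15 -1.    0.46] g 1.004schema error: expected keys jaw, x, y, z, ax, ay, az
schema error: expected keys jaw, x, y, z, ax, ay, az
```

```bash
python3 -m crank '[{"jaw":0,"x":41,"y":-28,"z":0,"ax":0,"ay":0,"az":0},{"jaw":0,"x":41,"y":-28,"z":0,"ax":0,"ay":0,"az":0},{"jaw":0,"x":41,"y":-28,"z":0,"ax":0,"ay":0,"az":0},{"jaw":0,"x":41,"y":-28,"z":0,"ax":0,"ay":0,"az":0},{"jaw":0,"x":41,"y":-28,"z":0,"ax":0,"ay":0,"az":0},{"jaw":0,"x":41,"y":-28,"z":0,"ax":0,"ay":0,"az":0},{"jaw":0,"x":41,"y":-28,"z":0,"ax":0,"ay":0,"az":0},{"jaw":0,"x":41,"y":-28,"z":0,"ax":0,"ay":0,"az":0},{"jaw":0,"x":41,"y":-28,"z":0,"ax":0,"ay":0,"az":0},{"jaw":0,"x":41,"y":-28,"z":0,"ax":0,"ay":0,"az":0},{"jaw":0,"x":41,"y":-28,"z":0,"ax":0,"ay":0,"az":0}]' 40; python3 -m crank '[{"jaw":0,"x":0,"y":0,"z":0,"ax":0,"ay":0,"az":-9.8},{"jaw":0,"x":0,"y":0,"z":0,"ax":0,"ay":0,"az":-9.8},{"jaw":0,"x":0,"y":0,"z":0,"ax":0,"ay":0,"az":-9.8},{"jaw":0,"x":0,"y":0,"z":0,"ax":0,"ay":0,"az":-9.8},{"jaw":0,"x":0,"y":0,"z":0,"ax":0,"ay":0,"az":-9.8},{"jaw":0,"x":0,"y":0,"z":0,"ax":0,"ay":0,"az":-9.8},{"jaw":0,"x":0,"y":0,"z":0,"ax":0,"ay":0,"az":-9.8},{"jaw":0,"x":0,"y":0,"z":0,"ax":0,"ay":0,"az":0}]'
python3 -c "from h import *; st()"
```

```text
t: 1.48
eef_pos: [0.5486, -0.1927, 0.231]
tool_rot: [-0.0, 0.985, 0.17, -0.0]
contact_force: [0.3, -0.7, -0.0]
gripper_width: 0.002
t: 2.48
eef_pos: [0.5478, -0.1941, 0.2309]
tool_rot: [-0.0, 0.718, 0.696, -0.0]
contact_force: [0.1, 0.3, 0.5]
gripper_width: 0.002
t 2.48 p [ 0.5478 -0.1941  0.2309] xang 88.14 zax [-7.e-04  4.e-04 -1.e+00] slicer mm -103.3 3.1 F [0.07 0.31 0.51] g 0.002
```

Run:
```python
from h import *
p,d,c=snap('wrist','w1'); cv2.imwrite('pics/w1b.png',cv2.resize(p[:,:,::-1],(800,600)))
X,C=cloud('w1')
q=np.array([.552,-.166])
m=(np.linalg.norm(X[:,:2]-q,axis=1)<.05)&(X[:,2]>.0515)&(X[:,2]<.06)
print('ridge',m.sum(),cv2.minAreaRect(X[m][:,:2].astype(np.float32)) if m.sum() else '')
```

```text
ridge 395 ((0.5536550283432007, -0.16326601803302765), (0.05933269485831261, 0.008246874436736107), 1.133420705795288)
```

View pics/w1b.png

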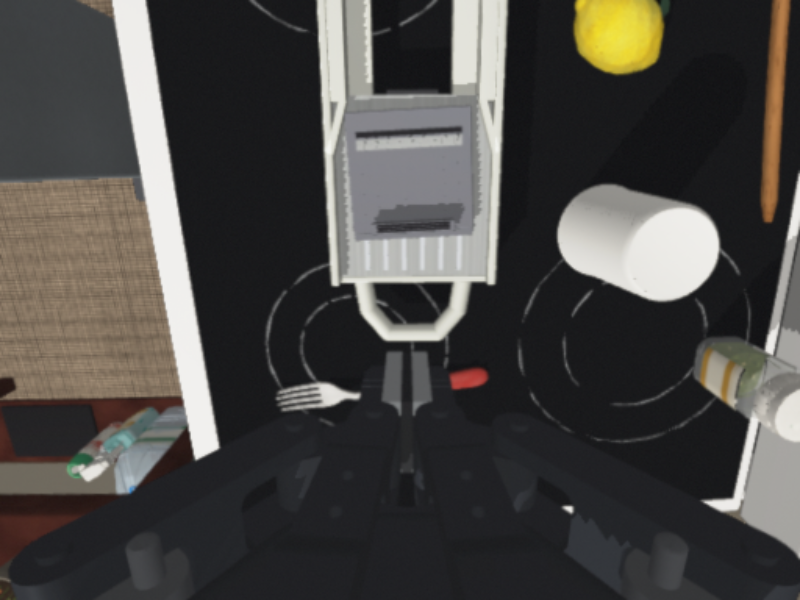

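The wrist view shows the insert at (410,170), turned about 2.5° against the slicer, with its ridge at (418,220). I'll lower behind the ridge and push in slow steps.

```bash
python3 -m crank '[{"jaw":0,"x":3,"y":3.5,"z":50,"ax":0,"ay":0,"az":0},{"jaw":0,"x":0,"y":0,"z":50,"ax":0,"ay":0,"az":0},{"jaw":0,"x":0,"y":0,"z":50,"ax":0,"ay":0,"az":0},{"jaw":0,"x":0,"y":0,"z":30,"ax":0,"ay":0,"az":0},{"jaw":0,"x":0,"y":0,"z":0,"ax":0,"ay":0,"az":0}]'; python3 -c "from h import *; st()"
python3 -m crank '[{"jaw":0,"x":6,"y":0,"z":0,"ax":0,"ay":0,"az":0},{"jaw":0,"x":6,"y":0,"z":0,"ax":0,"ay":0,"az":0},{"jaw":0,"x":5,"y":0,"z":0,"ax":0,"ay":0,"az":0},{"jaw":0,"x":5,"y":0,"z":0,"ax":0,"ay":0,"az":0},{"jaw":0,"x":4,"y":0,"z":0,"ax":0,"ay":0,"az":0},{"jaw":0,"x":0,"y":0,"z":0,"ax":0,"ay":0,"az":0}]'; python3 -c "from h import *; st()"
```

```text
t: 3.15
eef_pos: [0.5498, -0.1907, 0.0491]
tool_rot: [-0.002, 0.719, 0.695, -0.001]
contact_force: [-0.4, 0.6, 1.1]
gripper_width: 0.001
t 3.15 p [ 0.5498 -0.1907  0.0491] xang 88.11 zax [-0.005   0.0013 -1.    ] slicer mm -99.7 1.2 F [-0.45  0.56  1.05] g 0.001
t: 3.9
eef_pos: [0.5536, -0.1661, 0.0526]
tool_rot: [0.001, 0.718, 0.696, 0.0]
contact_force: [-0.7, -2.8, 6.2]
gripper_width: 0.003
t 3.9 p [ 0.5536 -0.1661  0.0526] xang 88.2 zax [ 0.0024 -0.0017 -1.    ] slicer mm -75.1 -1.9 F [-0.72 -2.84  6.21] g 0.003
```

Run:
```python
from h import *
p,d,c=snap('wrist','w2'); a=snap('scene','s2')[0]
b=cv2.resize(a[190:290,210:335,::-1],(500,400),interpolation=2)
i=cv2.resize(p[0:260,180:360,::-1],(300,433),interpolation=2)[:400]
cv2.imwrite('pics/w2b.png',np.hstack([b,i]))
st()
```

```text
t 4.0 p [ 0.5536 -0.1661  0.0526] xang 88.19 zax [ 0.0024 -0.0016 -1.    ] slicer mm -75.1 -1.9 F [-1.18 -3.49  7.85] g 0.002
```

View pics/w2b.png

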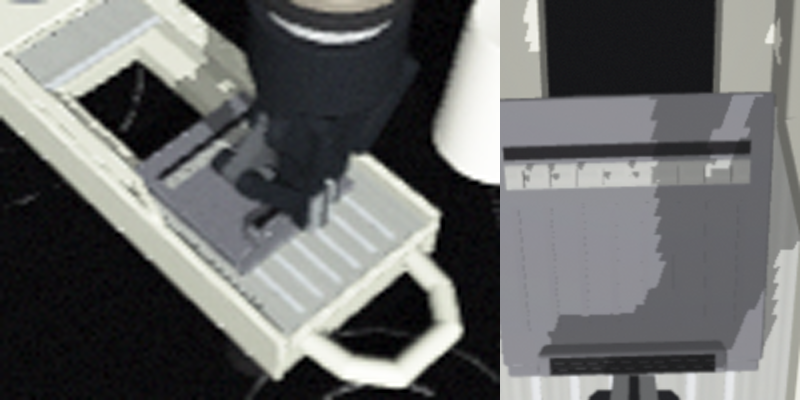

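Run:
```python
from h import *
X,C=cloud('w2'); s=np.array([.028,.9996]);n=np.array([-.9996,.028])
D=X[:,:2]-[.5538,-.091]; a=D@s*1e3; l=D@n*1e3
# profile along slicer x at laterals
for lo,hi in((-28,-18),(18,28)):
  print(lo,[(int(k),round(float(np.median(X[m,2])*1e3),1),int(m.sum())) for k in range(-130,30,4) for m in [(a>=k)&(a<k+4)&(l>lo)&(l<hi)&(X[:,2]<.065)] if m.sum()>3])
m=(abs(l)<45)&(X[:,2]>.0512)&(X[:,2]<.062)&(a>-95)&(a<-40)
print('ridge',m.sum(),a[m].min(),a[m].max(),l[m].min(),l[m].max(),cv2.minAreaRect(np.c_[a[m],l[m]].astype(np.float32)))
```

```text
-28 [(-102, 36.0, 15), (-98, 36.5, 35), (-94, 36.6, 59), (-90, 36.6, 67), (-86, 36.4, 76), (-82, 36.5, 91), (-78, 36.5, 105), (-74, 36.5, 79), (-66, 55.8, 26), (-62, 56.0, 134), (-58, 52.4, 256), (-54, 45.4, 123), (-50, 45.6, 129), (-46, 45.4, 130), (-42, 45.5, 137), (-38, 45.6, 136), (-34, 45.6, 138), (-30, 45.5, 146), (-26, 45.4, 137), (-22, 45.6, 146), (-18, 45.5, 150), (-14, 45.5, 160), (-10, 45.4, 157), (-6, 45.8, 155), (-2, 45.6, 179), (2, 45.4, 159), (6, 45.4, 177), (10, 45.5, 171), (14, 45.4, 176), (18, 45.3, 103), (26, 0.6, 72)]
18 [(-106, 36.5, 23), (-102, 36.4, 70), (-98, 36.5, 85), (-94, 36.6, 90), (-90, 36.5, 91), (-86, 36.5, 97), (-82, 36.5, 97), (-78, 36.5, 100), (-74, 36.5, 47), (-66, 55.8, 54), (-62, 55.8, 120), (-58, 48.5, 226), (-54, 45.5, 123), (-50, 45.5, 130), (-46, 45.5, 132), (-42, 45.5, 133), (-38, 45.5, 138), (-34, 45.6, 140), (-30, 45.5, 143), (-26, 45.5, 137), (-22, 45.6, 156), (-18, 45.5, 153), (-14, 45.6, 156), (-10, 45.4, 158), (-6, 46.0, 155), (-2, 45.5, 160), (2, 45.5, 181), (6, 45.4, 166), (10, 45.4, 177), (14, 45.6, 183), (18, 45.2, 47), (22, 25.9, 41), (26, 0.8, 152)]
ridge 1943 -67.4548560845312 -54.96878198773645 -32.28444444981125 27.18766172254069 ((-61.6146354675293, -2.5729942321777344), (12.198955535888672, 59.48003387451172), 1.305343747138977)
```

The insert is flat and square and has moved 12 mm. The rounded fingertips are riding on the top edge of the ridge, so I'll back off and go lower. First I'll check where the rails' centre line is.

```bash
python3 - <<'E'
from h import *
s=np.array([.028,.9996]);n=np.array([-.9996,.028])
for f in('w1','w2'):
  X,C=cloud(f);D=X[:,:2]-[.5538,-.091]; a=D@s*1e3; l=D@n*1e3
  for k in range(-130,80,20):
    r=[]
    for sg in(1,-1):
      m=(a>=k)&(a<k+20)&(sg*l>40)&(sg*l<75)&(abs(X[:,2]-.046)<.002)
      r+= [l[m].min().round(1),l[m].max().round(1)] if m.sum()>8 else ['-']
    print(f,k,r)
E
python3 -m crank '[{"jaw":0,"x":-5,"y":0,"z":0,"ax":0,"ay":0,"az":0},{"jaw":0,"x":0,"y":0,"z":4.5,"ax":0,"ay":0,"az":0},{"jaw":0,"x":0,"y":0,"z":0,"ax":0,"ay":0,"az":0}]'; python3 -c "from h import *; st()"
```

```text
w1 -130 [np.float64(52.9), np.float64(57.8), np.float64(-64.1), np.float64(-58.1)]
w1 -110 [np.float64(52.6), np.float64(58.7), np.float64(-64.1), np.float64(-57.9)]
w1 -90 [np.float64(41.0), np.float64(58.9), np.float64(-64.1), np.float64(-40.1)]
w1 -70 [np.float64(40.1), np.float64(58.9), np.float64(-63.9), np.float64(-40.0)]
w1 -50 [np.float64(40.1), np.float64(59.2), np.float64(-63.9), np.float64(-40.1)]
w1 -30 [np.float64(40.0), np.float64(59.1), np.float64(-64.1), np.float64(-40.1)]
w1 -10 [np.float64(40.4), np.float64(59.6), np.float64(-64.2), np.float64(-40.0)]
w1 10 [np.float64(43.0), np.float64(59.8), np.float64(-64.1), np.float64(-47.4)]
w1 30 [np.float64(43.2), np.float64(59.9), np.float64(-64.3), np.float64(-47.3)]
w1 50 [np.float64(43.4), np.float64(60.0), np.float64(-64.4), np.float64(-47.4)]
w1 70 [np.float64(44.1), np.float64(59.7), np.float64(-62.6), np.float64(-47.5)]
w2 -130 ['-', '-']
w2 -110 [np.float64(52.9), np.float64(59.3), np.float64(-64.5), np.float64(-58.4)]
w2 -90 [np.float64(52.7), np.float64(59.3), np.float64(-64.4), np.float64(-58.2)]
w2 -70 [np.float64(40.0), np.float64(59.4), np.float64(-64.6), np.float64(-40.0)]
w2 -50 [np.float64(40.0), np.float64(59.5), np.float64(-64.3), np.float64(-40.0)]
w2 -30 [np.float64(40.0), np.float64(59.5), np.float64(-64.7), np.float64(-40.0)]
w2 -10 [np.float64(40.0), np.float64(59.6), np.float64(-64.5), np.float64(-40.0)]
w2 10 [np.float64(40.0), np.float64(59.7), np.float64(-64.2), np.float64(-40.0)]
w2 30 [np.float64(42.7), np.float64(59.9), np.float64(-64.2), np.float64(-47.2)]
w2 50 ['-', '-']
w2 70 ['-', '-']
t: 4.38
eef_pos: [0.5516, -0.1696, 0.046]
tool_rot: [-0.001, 0.718, 0.696, -0.0]
contact_force: [-0.0, 0.2, 0.1]
gripper_width: -0.0
t 4.38 p [ 0.5516 -0.1696  0.046 ] xang 88.25 zax [-1.5e-03  8.0e-04 -1.0e+00] slicer mm -78.6 -0.0 F [-0.04  0.24  0.06] g -0.0
```

The insert is centred in the rails, at lateral -2.5 in my frame. I'll continue the push at z = 0.046, shifted 2.3 mm sideways.

```bash
python3 -m crank '[{"jaw":0,"x":0,"y":2.3,"z":0,"ax":0,"ay":0,"az":0},{"jaw":0,"x":5,"y":0,"z":0,"ax":0,"ay":0,"az":0},{"jaw":0,"x":5,"y":0,"z":0,"ax":0,"ay":0,"az":0},{"jaw":0,"x":5,"y":0,"z":0,"ax":0,"ay":0,"az":0},{"jaw":0,"x":5,"y":0,"z":0,"ax":0,"ay":0,"az":0},{"jaw":0,"x":0,"y":0,"z":0,"ax":0,"ay":0,"az":0}]'
python3 - <<'E'
from h import *
st(); snap('wrist','w3')
E
cat >> h.py <<'E'
def prof(f):
    s=np.array([.028,.9996]);n=np.array([-.9996,.028])
    X,C=cloud(f);D=X[:,:2]-[.5538,-.091]; a=D@s*1e3; l=D@n*1e3
    for lo,hi in((-30,-20),(16,26)):
      print(lo,[(int(k),round(float(np.median(X[m,2])*1e3),1)) for k in range(-102,110,4) for m in [(a>=k)&(a<k+4)&(l>lo)&(l<hi)&(X[:,2]<.075)] if m.sum()>3])
E
python3 -c "from h import *; prof('w3')"
```

```text
t: 5.12
eef_pos: [0.5554, -0.1495, 0.0469]
tool_rot: [-0.0, 0.718, 0.697, 0.0]
contact_force: [0.1, -0.2, -0.7]
gripper_width: 0.003
t 5.12 p [ 0.5554 -0.1495  0.0469] xang 88.3 zax [ 2.e-04  3.e-04 -1.e+00] slicer mm -58.4 -3.2 F [ 0.13 -0.17 -0.69] g 0.003
-30 [(-86, 35.8), (-82, 36.7), (-78, 36.5), (-74, 36.4), (-70, 36.5), (-66, 36.6), (-62, 36.5), (-58, 36.5), (-54, 36.7), (-46, 55.9), (-42, 55.7), (-38, 46.3), (-34, 45.5), (-30, 45.6), (-26, 45.4), (-22, 45.4), (-18, 45.5), (-14, 45.5), (-10, 45.5), (-6, 45.5), (-2, 45.6), (2, 45.4), (6, 45.4), (10, 45.5), (14, 45.9), (18, 45.5), (22, 45.5), (26, 45.4), (30, 45.4), (34, 45.5), (38, 44.8), (46, 0.4), (50, 0.4), (54, 0.1), (58, 0.4), (62, 0.5), (66, 0.5), (70, 0.5)]
16 [(-86, 36.4), (-82, 36.5), (-78, 36.6), (-74, 36.6), (-70, 36.5), (-66, 36.5), (-62, 36.4), (-58, 36.4), (-54, 37.0), (-46, 55.8), (-42, 55.5), (-38, 45.8), (-34, 45.5), (-30, 45.5), (-26, 45.4), (-22, 45.5), (-18, 45.6), (-14, 45.5), (-10, 45.4), (-6, 45.5), (-2, 45.7), (2, 45.5), (6, 45.4), (10, 45.6), (14, 46.0), (18, 45.5), (22, 45.7), (26, 45.5), (30, 45.4), (34, 45.3), (38, 44.1), (46, 0.5), (50, 0.3), (54, 0.3), (58, 0.5), (62, 0.5), (66, 0.6), (70, 0.3)]
```

```bash
python3 -m crank '[{"jaw":0,"x":0,"y":-0.8,"z":-3.5,"ax":0,"ay":0,"az":0},{"jaw":0,"x":4,"y":0,"z":0,"ax":0,"ay":0,"az":0},{"jaw":0,"x":4,"y":0,"z":0,"ax":0,"ay":0,"az":0},{"jaw":0,"x":4,"y":0,"z":0,"ax":0,"ay":0,"az":0},{"jaw":0,"x":0,"y":0,"z":0,"ax":0,"ay":0,"az":0}]'
python3 - <<'E'
from h import *
st(); snap('wrist','w4'); prof('w4')
E
```

```text
t: 5.8
eef_pos: [0.5549, -0.1375, 0.0503]
tool_rot: [-0.0, 0.718, 0.696, 0.0]
contact_force: [-0.9, -0.1, 0.1]
gripper_width: 0.001
t 5.8 p [ 0.5549 -0.1375  0.0503] xang 88.28 zax [ 1.e-04  4.e-04 -1.e+00] slicer mm -46.5 -2.4 F [-0.92 -0.14  0.11] g 0.001
-30 [(-74, 36.6), (-70, 36.2), (-66, 36.6), (-62, 36.5), (-58, 36.5), (-54, 36.5), (-50, 36.6), (-46, 36.5), (-42, 36.5), (-38, 54.3), (-34, 55.9), (-30, 54.8), (-26, 45.4), (-22, 45.5), (-18, 45.6), (-14, 45.4), (-10, 45.5), (-6, 45.5), (-2, 45.5), (2, 45.7), (6, 45.5), (10, 45.3), (14, 45.4), (18, 45.5), (22, 45.6), (26, 45.9), (30, 45.6), (34, 45.5), (38, 45.4), (42, 45.4), (46, 45.4), (54, 0.6), (58, 0.3), (62, 0.4), (66, 0.2), (70, 0.4), (74, 0.3), (78, 0.3), (82, 0.4), (86, 0.4)]
16 [(-74, 36.5), (-70, 36.5), (-66, 36.5), (-62, 36.4), (-58, 36.5), (-54, 36.5), (-50, 36.6), (-46, 36.6), (-38, 54.3), (-34, 55.8), (-30, 54.7), (-26, 45.4), (-22, 45.5), (-18, 45.5), (-14, 45.6), (-10, 45.5), (-6, 45.6), (-2, 45.5), (2, 45.6), (6, 45.5), (10, 45.6), (14, 45.4), (18, 45.5), (22, 45.5), (26, 46.0), (30, 45.4), (34, 45.6), (38, 45.5), (42, 45.4), (46, 45.5), (54, 0.6), (58, 0.4), (62, 0.2), (66, 0.5), (70, 0.4), (74, 0.5), (78, 0.3), (82, 0.4), (86, 0.4)]
```

```bash
python3 -m crank '[{"jaw":0,"x":4,"y":0,"z":0,"ax":0,"ay":0,"az":0},{"jaw":0,"x":4,"y":0,"z":0,"ax":0,"ay":0,"az":0},{"jaw":0,"x":4,"y":0,"z":0,"ax":0,"ay":0,"az":0},{"jaw":0,"x":0,"y":0,"z":0,"ax":0,"ay":0,"az":0}]'
python3 - <<'E'
from h import *
st(); snap('wrist','w5'); prof('w5')
E
```

```text
t: 6.35
eef_pos: [0.5553, -0.1255, 0.0503]
tool_rot: [-0.0, 0.718, 0.696, 0.0]
contact_force: [-0.4, 0.0, -0.5]
gripper_width: 0.004
t 6.35 p [ 0.5553 -0.1255  0.0503] xang 88.29 zax [ 0.e+00  4.e-04 -1.e+00] slicer mm -34.4 -2.4 F [-0.36  0.02 -0.54] g 0.004
-30 [(-62, 36.3), (-58, 36.5), (-54, 36.4), (-50, 36.4), (-46, 36.5), (-42, 36.6), (-38, 36.7), (-34, 36.4), (-30, 36.9), (-22, 55.9), (-18, 54.8), (-14, 45.6), (-10, 45.5), (-6, 45.5), (-2, 45.5), (2, 45.5), (6, 45.5), (10, 45.6), (14, 45.6), (18, 45.4), (22, 45.5), (26, 45.5), (30, 45.4), (34, 45.5), (38, 45.8), (42, 45.5), (46, 45.6), (50, 45.4), (54, 45.3), (58, 45.2), (66, 0.3), (70, 0.4), (74, 0.4), (78, 0.5), (82, 0.5), (86, 0.5), (90, 0.4), (94, 0.6), (98, 0.3)]
16 [(-62, 36.6), (-58, 36.5), (-54, 36.6), (-50, 36.4), (-46, 36.7), (-42, 36.5), (-38, 36.7), (-34, 36.7), (-30, 36.5), (-22, 56.0), (-18, 54.9), (-14, 45.5), (-10, 45.6), (-6, 45.5), (-2, 45.5), (2, 45.5), (6, 45.6), (10, 45.5), (14, 45.6), (18, 45.5), (22, 45.5), (26, 45.4), (30, 45.5), (34, 45.6), (38, 45.8), (42, 45.5), (46, 45.5), (50, 45.4), (54, 45.4), (58, 45.3), (66, 0.5), (70, 0.5), (74, 0.2), (78, 0.3), (82, 0.4), (86, 0.4), (90, 0.3), (94, 0.3), (98, 0.2)]
```

Run:
```python
from h import *
s=np.array([.028,.9996]);n=np.array([-.9996,.028])
for f in('s0','w1','d0'):
  X,C=cloud(f);D=X[:,:2]-[.5538,-.091]; a=D@s*1e3; l=D@n*1e3
  print(f,[(int(k),round(float(np.median(X[m,2])*1e3),1),int(m.sum())) for k in range(-150,110,4) for m in [(a>=k)&(a<k+4)&(l>-30)&(l<20)&(X[:,2]<.075)] if m.sum()>3])
  for sg in(1,-1):
    print(' rail in',[(int(k),round(float((sg*l[m]).min()),1)) for k in range(-150,30,5) for m in [(a>=k)&(a<k+5)&(sg*l>47-2*sg)&(sg*l<70)&(abs(X[:,2]-.046)<.0015)] if m.sum()>2])
```

```text
s0 [(-150, 0.5, 24), (-146, 0.3, 28), (-142, 0.4, 29), (-138, 0.7, 28), (-134, 0.7, 33), (-130, 0.9, 31), (-126, 0.2, 31), (-122, 23.2, 141), (-118, 36.1, 53), (-114, 36.7, 37), (-110, 36.6, 36), (-106, 36.5, 31), (-102, 36.5, 41), (-98, 36.8, 32), (-94, 37.0, 36), (-90, 36.4, 33), (-86, 39.5, 47), (-82, 46.7, 92), (-78, 56.0, 38), (-74, 56.3, 19), (-70, 46.0, 10), (-66, 45.8, 31), (-62, 45.7, 35), (-58, 45.6, 32), (-54, 45.8, 34), (-50, 45.6, 34), (-46, 45.9, 31), (-42, 45.4, 32), (-38, 45.7, 30), (-34, 45.6, 32), (-30, 45.1, 29), (-26, 45.5, 34), (-22, 45.9, 33), (-18, 46.1, 30), (-14, 46.0, 27), (-10, 45.9, 35), (-6, 45.4, 28), (-2, 45.7, 30), (2, 45.3, 17), (6, 37.0, 4), (10, 36.9, 27), (14, 35.4, 14), (34, 1.5, 10), (38, 0.1, 16), (42, 0.2, 25), (46, 0.4, 23), (50, 0.8, 26), (54, 0.5, 21), (58, 0.2, 22), (62, -0.1, 24), (66, -0.1, 22), (70, 0.4, 22), (74, 0.5, 23), (78, 0.7, 21), (82, 0.1, 19), (86, 0.3, 22), (90, 0.5, 25), (94, 24.3, 65), (98, 24.1, 115), (102, 26.4, 48), (106, 40.4, 30)]
 rail in [(-120, 55.1), (-115, 55.3), (-110, 55.1), (-105, 54.8), (-100, 54.5), (-95, 56.4
[... 2616 characters left out ...]
 (-54, 43.7, 20), (-50, 43.5, 14), (-46, 43.7, 20), (-42, 43.5, 17), (-38, 43.3, 18), (-34, 43.6, 25), (-30, 43.4, 14), (-26, 42.8, 28), (-22, -0.2, 35), (-18, 43.0, 35), (-14, 42.9, 44), (-10, 42.5, 33), (-6, 42.7, 34), (-2, 43.1, 38), (2, 38.5, 65), (6, 37.9, 98), (10, 31.6, 42), (14, 26.9, 96), (18, 26.8, 70), (22, -1.2, 24), (26, -1.2, 22), (30, 20.0, 6), (34, 20.6, 5), (38, 21.6, 8), (42, 20.4, 5), (46, 20.7, 6), (50, 17.3, 8), (54, 22.5, 6), (58, 22.1, 4), (62, 23.2, 4), (94, 38.7, 9), (98, 39.5, 22), (102, 39.2, 27), (106, 38.9, 20)]
 rail in [(-20, 56.7), (-15, 55.1), (-10, 45.9), (-5, 51.3), (0, 51.4), (5, 47.6), (10, 47.8), (15, 49.5), (20, 51.5), (25, 51.6)]
 rail in [(-50, 55.4)]
```

My slicer origin was 16 mm off along the bed, because the guard does not start fully parked. The bed end, narrowing and bed start all agree on this. I'll correct the frame and continue.

```bash
sed -i 's/\[\.5538,-\.091\]/[.5565,-.0751]/' h.py; python3 -m crank '[{"jaw":0,"x":4,"y":0,"z":0,"ax":0,"ay":0,"az":0},{"jaw":0,"x":4,"y":0,"z":0,"ax":0,"ay":0,"az":0},{"jaw":0,"x":0,"y":0,"z":0,"ax":0,"ay":0,"az":0}]'
python3 - <<'E'
from h import *
st(); snap('wrist','w6'); prof('w6')
E
```

```text
t: 6.78
eef_pos: [0.5556, -0.1176, 0.0504]
tool_rot: [-0.0, 0.718, 0.696, 0.0]
contact_force: [0.1, 0.2, 0.6]
gripper_width: -0.0
t 6.78 p [ 0.5556 -0.1176  0.0504] xang 88.28 zax [ 1.e-04  3.e-04 -1.e+00] slicer mm -42.6 -0.3 F [0.1  0.23 0.58] g -0.0
-30 [(-70, 36.5), (-66, 36.6), (-62, 36.4), (-58, 36.7), (-54, 36.4), (-50, 36.5), (-46, 36.6), (-42, 36.4), (-38, 45.6), (-34, 45.8), (-30, 59.3), (-26, 59.8), (-22, 54.1), (-18, 48.1), (-14, 47.6), (-10, 47.0), (-6, 46.5), (-2, 45.8), (2, 45.3), (6, 44.6), (10, 44.0), (14, 43.5), (18, 42.9), (22, 42.2), (26, 41.6), (30, 41.5), (34, 40.5), (38, 39.9), (42, 39.2), (46, 38.6), (50, 38.1), (54, 27.5), (58, 8.8), (62, 0.6), (66, 0.8), (70, 0.8), (74, 1.0), (78, 0.9), (82, 0.8), (86, 0.3)]
16 [(-70, 36.4), (-66, 36.6), (-62, 36.4), (-58, 36.6), (-54, 36.6), (-50, 36.6), (-46, 36.7), (-42, 36.7), (-38, 45.6), (-34, 45.8), (-30, 59.7), (-26, 60.3), (-22, 55.1), (-18, 48.2), (-14, 47.6), (-10, 47.0), (-6, 46.5), (-2, 45.9), (2, 45.3), (6, 44.7), (10, 44.0), (14, 43.5), (18, 42.8), (22, 42.1), (26, 41.7), (30, 41.3), (34, 40.6), (38, 39.9), (42, 39.1), (46, 38.6), (50, 38.1), (58, 0.5), (62, 0.4), (66, 0.5), (70, 0.4), (74, 0.3), (78, 0.4), (82, 0.9), (86, 0.4)]
```

The insert has tipped as expected, with its nose down and its tail up. I'll keep pushing.

```bash
python3 -m crank '[{"jaw":0,"x":4,"y":0,"z":0,"ax":0,"ay":0,"az":0},{"jaw":0,"x":4,"y":0,"z":0,"ax":0,"ay":0,"az":0},{"jaw":0,"x":4,"y":0,"z":0,"ax":0,"ay":0,"az":0},{"jaw":0,"x":4,"y":0,"z":0.5,"ax":0,"ay":0,"az":0},{"jaw":0,"x":4,"y":0,"z":0.5,"ax":0,"ay":0,"az":0},{"jaw":0,"x":4,"y":0,"z":0.5,"ax":0,"ay":0,"az":0},{"jaw":0,"x":0,"y":0,"z":0,"ax":0,"ay":0,"az":0}]'
python3 - <<'E'
from h import *
st(); snap('wrist','w7'); prof('w7')
E
```

```text
t: 7.7
eef_pos: [0.5562, -0.0937, 0.0488]
tool_rot: [-0.0, 0.718, 0.696, 0.0]
contact_force: [0.4, -0.6, 0.2]
gripper_width: -0.002
t 7.7 p [ 0.5562 -0.0937  0.0488] xang 88.28 zax [ 0.e+00  3.e-04 -1.e+00] slicer mm -18.6 -0.3 F [ 0.39 -0.61  0.24] g -0.002
-30 [(-46, 36.7), (-42, 36.5), (-38, 36.4), (-34, 36.6), (-30, 36.4), (-26, 36.6), (-22, 36.5), (-18, 36.7), (-14, 42.3), (-6, 56.3), (-2, 55.4), (2, 45.4), (6, 44.9), (10, 44.3), (14, 43.7), (18, 43.3), (22, 42.8), (26, 42.4), (30, 41.8), (34, 41.4), (38, 40.9), (42, 40.4), (46, 39.7), (50, 39.6), (54, 39.2), (58, 38.5), (62, 37.7), (66, 37.3), (70, 36.9), (74, 36.3), (78, 27.4), (82, 40.2), (86, 40.6), (90, 40.8), (94, 40.8), (98, 40.9)]
16 [(-46, 36.4), (-42, 36.5), (-38, 36.5), (-34, 36.6), (-30, 36.5), (-26, 36.6), (-22, 36.6), (-18, 36.6), (-14, 41.9), (-6, 56.6), (-2, 55.7), (2, 45.5), (6, 44.8), (10, 44.4), (14, 43.8), (18, 43.3), (22, 42.9), (26, 42.3), (30, 41.9), (34, 41.4), (38, 41.0), (42, 40.4), (46, 39.7), (50, 39.7), (54, 39.2), (58, 38.5), (62, 37.8), (66, 37.3), (70, 36.8), (74, 36.5), (78, 41.0), (82, 40.6), (86, 40.6), (90, 40.9), (94, 40.9), (98, 40.8)]
```

```bash
python3 -m crank '[{"jaw":0,"x":3,"y":0,"z":0.5,"ax":0,"ay":0,"az":0},{"jaw":0,"x":3,"y":0,"z":0.5,"ax":0,"ay":0,"az":0},{"jaw":0,"x":2,"y":0,"z":0.5,"ax":0,"ay":0,"az":0},{"jaw":0,"x":2,"y":0,"z":0,"ax":0,"ay":0,"az":0},{"jaw":0,"x":0,"y":0,"z":0,"ax":0,"ay":0,"az":0}]';python3 -m crank '[{"jaw":0,"x":1,"y":0,"z":0,"ax":0,"ay":0,"az":0},{"jaw":0,"x":1,"y":0,"z":0,"ax":0,"ay":0,"az":0},{"jaw":0,"x":0,"y":0,"z":0,"ax":0,"ay":0,"az":0}]'
python3 - <<'E'
from h import *
st(); snap('wrist','w8'); prof('w8')
E
```

```text
t: 8.38
eef_pos: [0.5564, -0.0838, 0.0472]
tool_rot: [-0.0, 0.718, 0.696, 0.0]
contact_force: [-0.8, -0.6, -0.3]
gripper_width: -0.002
t: 8.75
eef_pos: [0.5566, -0.0821, 0.0473]
tool_rot: [-0.0, 0.718, 0.696, 0.0]
contact_force: [-0.7, -0.4, 0.2]
gripper_width: 0.0
t 8.75 p [ 0.5566 -0.0821  0.0473] xang 88.25 zax [-0.e+00  1.e-04 -1.e+00] slicer mm -7.0 -0.3 F [-0.73 -0.43  0.2 ] g 0.0
-30 [(-34, 36.3), (-30, 36.3), (-26, 36.4), (-22, 36.5), (-18, 36.5), (-14, 36.4), (-10, 36.5), (-6, 36.5), (-2, 40.6), (2, 54.0), (6, 55.1), (10, 53.3), (14, 43.9), (18, 43.6), (22, 43.3), (26, 42.9), (30, 42.3), (34, 41.9), (38, 41.6), (42, 41.2), (46, 40.6), (50, 40.2), (54, 39.7), (58, 39.3), (62, 39.3), (66, 38.8), (70, 38.2), (74, 37.6), (78, 37.4), (82, 41.4), (86, 41.0), (90, 40.9), (94, 40.9), (98, 40.9), (102, 40.8), (106, 41.0)]
16 [(-34, 36.1), (-30, 36.7), (-26, 36.7), (-22, 36.6), (-18, 36.6), (-14, 36.5), (-10, 36.4), (-6, 36.5), (-2, 40.8), (2, 54.1), (6, 55.3), (10, 53.3), (14, 44.0), (18, 43.6), (22, 43.3), (26, 42.9), (30, 42.4), (34, 41.8), (38, 41.6), (42, 41.1), (46, 40.6), (50, 40.3), (54, 39.8), (58, 39.2), (62, 39.3), (66, 38.8), (70, 38.2), (74, 37.6), (78, 37.5), (82, 41.3), (86, 41.0), (90, 40.8), (94, 40.9), (98, 40.9), (102, 40.8), (106, 40.9)]
```

```bash
python3 -m crank '[{"jaw":0,"x":1,"y":0,"z":0,"ax":0,"ay":0,"az":0},{"jaw":0,"x":1,"y":0,"z":0,"ax":0,"ay":0,"az":0},{"jaw":0,"x":1,"y":0,"z":0,"ax":0,"ay":0,"az":0},{"jaw":0,"x":0,"y":0,"z":0,"ax":0,"ay":0,"az":0}]'; python3 -m crank '[{"jaw":0,"x":1,"y":0,"z":0,"ax":0,"ay":0,"az":0},{"jaw":0,"x":1,"y":0,"z":0,"ax":0,"ay":0,"az":0},{"jaw":0,"x":0,"y":0,"z":0,"ax":0,"ay":0,"az":0}]';python3 - <<'E'
from h import *
st(); snap('wrist','w9'); prof('w9')
E
```

```text
t: 9.3
eef_pos: [0.5567, -0.0791, 0.0473]
tool_rot: [-0.0, 0.718, 0.696, 0.0]
contact_force: [-0.2, -0.1, -0.3]
gripper_width: 0.001
t: 9.68
eef_pos: [0.5568, -0.0771, 0.0473]
tool_rot: [-0.0, 0.718, 0.696, 0.0]
contact_force: [0.3, 0.2, 0.2]
gripper_width: -0.001
t 9.68 p [ 0.5568 -0.0771  0.0473] xang 88.25 zax [ 1.e-04  1.e-04 -1.e+00] slicer mm -2.0 -0.3 F [0.25 0.19 0.17] g -0.001
-30 [(-30, 36.0), (-26, 36.5), (-22, 36.4), (-18, 36.5), (-14, 36.6), (-10, 36.3), (-6, 36.4), (-2, 36.5), (2, 39.2), (10, 54.1), (14, 53.3), (18, 43.4), (22, 42.9), (26, 42.6), (30, 42.1), (34, 41.7), (38, 41.4), (42, 41.0), (46, 40.7), (50, 40.2), (54, 39.9), (58, 39.5), (62, 39.0), (66, 39.0), (70, 38.8), (74, 38.2), (78, 37.8), (82, 41.3), (86, 41.0), (90, 40.9), (94, 40.8), (98, 40.8), (102, 40.9), (106, 41.0)]
16 [(-30, 36.0), (-26, 36.6), (-22, 36.6), (-18, 36.5), (-14, 36.6), (-10, 36.4), (-6, 36.5), (-2, 36.3), (2, 39.6), (10, 54.5), (14, 53.7), (18, 43.5), (22, 42.8), (26, 42.5), (30, 42.1), (34, 41.7), (38, 41.5), (42, 41.0), (46, 40.8), (50, 40.2), (54, 39.9), (58, 39.4), (62, 39.1), (66, 38.9), (70, 38.8), (74, 38.0), (78, 37.8), (82, 41.4), (86, 41.0), (90, 40.9), (94, 40.9), (98, 40.8), (102, 40.9), (106, 40.9)]
```

```bash
python3 -m crank '[{"jaw":0,"x":1,"y":0,"z":0,"ax":0,"ay":0,"az":0},{"jaw":0,"x":0,"y":0,"z":0,"ax":0,"ay":0,"az":0}]'; python3 -m crank '[{"jaw":0,"x":1,"y":0,"z":0,"ax":0,"ay":0,"az":0},{"jaw":0,"x":0,"y":0,"z":0,"ax":0,"ay":0,"az":0}]'; python3 -m crank '[{"jaw":0,"x":1,"y":0,"z":0,"ax":0,"ay":0,"az":0},{"jaw":0,"x":0,"y":0,"z":0,"ax":0,"ay":0,"az":0}]';python3 - <<'E'
from h import *
st(); p,d,c=snap('wrist','w10'); prof('w10')
cv2.imwrite('pics/w10b.png',cv2.resize(p[0:300,160:380,::-1],None,fx=2,fy=2,interpolation=2))
E
```

```text
t: 9.98
eef_pos: [0.5569, -0.0765, 0.0474]
tool_rot: [0.0, 0.718, 0.696, 0.0]
contact_force: [0.9, -0.8, -0.3]
gripper_width: -0.004
t: 10.22
eef_pos: [0.557, -0.0764, 0.0474]
tool_rot: [0.001, 0.718, 0.696, -0.0]
contact_force: [0.8, -4.2, 0.2]
gripper_width: 0.001
t: 10.48
eef_pos: [0.5569, -0.0762, 0.0475]
tool_rot: [0.001, 0.718, 0.696, -0.001]
contact_force: [1.3, -6.5, 0.8]
gripper_width: 0.004
t 10.47 p [ 0.5569 -0.0762  0.0475] xang 88.16 zax [ 2.0e-04 -2.1e-03 -1.0e+00] slicer mm -1.1 -0.5 F [ 1.3  -6.49  0.8 ] g 0.004
-30 [(-30, 35.7), (-26, 36.7), (-22, 36.4), (-18, 36.5), (-14, 36.5), (-10, 36.3), (-6, 36.3), (-2, 36.4), (2, 39.4), (10, 53.8), (14, 53.8), (18, 44.0), (22, 42.8), (26, 42.4), (30, 42.0), (34, 41.7), (38, 41.3), (42, 41.0), (46, 40.7), (50, 40.1), (54, 39.9), (58, 39.5), (62, 39.0), (66, 38.8), (70, 38.8), (74, 37.9), (78, 37.6), (82, 41.4), (86, 40.9), (90, 41.0), (94, 41.0), (98, 40.9), (102, 40.9), (106, 41.0)]
16 [(-26, 36.5), (-22, 36.5), (-18, 36.6), (-14, 36.4), (-10, 36.4), (-6, 36.5), (-2, 36.3), (2, 39.3), (10, 54.0), (14, 54.0), (18, 43.8), (22, 42.7), (26, 42.4), (30, 42.2), (34, 41.6), (38, 41.2), (42, 41.0), (46, 40.6), (50, 40.3), (54, 39.9), (58, 39.5), (62, 39.0), (66, 38.9), (70, 38.7), (74, 38.3), (78, 37.7), (82, 41.3), (86, 41.1), (90, 40.9), (94, 40.9), (98, 40.9), (102, 41.0), (106, 41.0)]
```

View pics/w10b.png

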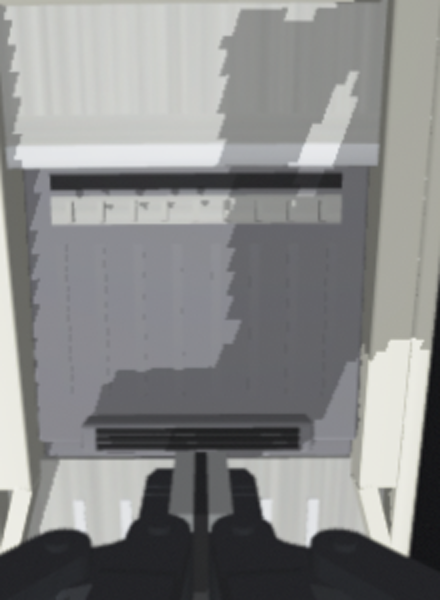

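The insert has stopped at the far wall (6.5 N), with its nose under the blade (edge at row 155) and the ridge at (200,435). Next I'll press on the ridge.

```bash
python3 -m crank '[{"jaw":0,"x":-5,"y":0,"z":0,"ax":0,"ay":0,"az":0},{"jaw":0,"x":0,"y":0,"z":-16,"ax":0,"ay":0,"az":0},{"jaw":0,"x":17,"y":0,"z":0,"ax":0,"ay":0,"az":0},{"jaw":0,"x":0,"y":0,"z":7,"ax":0,"ay":0,"az":0},{"jaw":0,"x":0,"y":0,"z":0,"ax":0,"ay":0,"az":0}]'; python3 -c "from h import *; st()"; python3 -m crank '[{"jaw":0,"x":0,"y":0,"z":2,"ax":0,"ay":0,"az":0},{"jaw":0,"x":0,"y":0,"z":2,"ax":0,"ay":0,"az":0},{"jaw":0,"x":0,"y":0,"z":2,"ax":0,"ay":0,"az":0},{"jaw":0,"x":0,"y":0,"z":0,"ax":0,"ay":0,"az":0}]'; python3 -c "from h import *; st()"
```

```text
t: 11.15
eef_pos: [0.5564, -0.0616, 0.0554]
tool_rot: [-0.001, 0.717, 0.697, -0.001]
contact_force: [0.3, -0.5, 0.6]
gripper_width: 0.0
t 11.15 p [ 0.5564 -0.0616  0.0554] xang 88.32 zax [-1.7e-03  1.0e-04 -1.0e+00] slicer mm 13.5 0.5 F [ 0.26 -0.48  0.61] g 0.0
t: 11.65
eef_pos: [0.5572, -0.0626, 0.0502]
tool_rot: [0.0, 0.718, 0.696, -0.0]
contact_force: [0.1, -0.5, -0.1]
gripper_width: 0.0
t 11.65 p [ 0.5572 -0.0626  0.0502] xang 88.21 zax [ 0.e+00 -1.e-04 -1.e+00] slicer mm 12.5 -0.3 F [ 0.12 -0.49 -0.1 ] g 0.0
```

```bash
python3 -m crank '[{"jaw":0,"x":0,"y":0,"z":2,"ax":0,"ay":0,"az":0},{"jaw":0,"x":0,"y":0,"z":1,"ax":0,"ay":0,"az":0},{"jaw":0,"x":0,"y":0,"z":0,"ax":0,"ay":0,"az":0}]'; python3 -m crank '[{"jaw":0,"x":0,"y":0,"z":1.5,"ax":0,"ay":0,"az":0},{"jaw":0,"x":0,"y":0,"z":1,"ax":0,"ay":0,"az":0},{"jaw":0,"x":0,"y":0,"z":0,"ax":0,"ay":0,"az":0}]'
python3 - <<'E'
from h import *
st(); snap('wrist','w11'); prof('w11')
E
```

```text
t: 12.02
eef_pos: [0.557, -0.0622, 0.047]
tool_rot: [-0.0, 0.718, 0.696, -0.0]
contact_force: [-0.2, -0.0, 0.3]
gripper_width: -0.0
t: 12.4
eef_pos: [0.5573, -0.0622, 0.046]
tool_rot: [0.0, 0.718, 0.696, -0.0]
contact_force: [-3.7, 0.3, 12.6]
gripper_width: 0.002
t 12.4 p [ 0.5573 -0.0622  0.046 ] xang 88.24 zax [ 1.e-04 -5.e-04 -1.e+00] slicer mm 12.9 -0.4 F [-3.73  0.25 12.63] g 0.002
-30 [(-14, 35.9), (-10, 36.4), (-6, 36.3), (-2, 35.9), (2, 34.0), (10, 47.0), (14, 45.3), (18, 36.4), (22, 36.6), (26, 36.6), (30, 36.5), (34, 36.6), (38, 36.5), (42, 36.5), (46, 36.5), (50, 36.5), (54, 36.4), (58, 36.4), (62, 36.5), (66, 36.7), (70, 36.9), (74, 36.6), (78, 36.5), (82, 41.4), (86, 41.0), (90, 40.9), (94, 40.9), (98, 41.0), (102, 41.0), (106, 40.9)]
16 [(-14, 36.1), (-10, 36.4), (-6, 36.3), (-2, 36.1), (2, 35.5), (6, 45.8), (10, 47.0), (14, 45.1), (18, 36.4), (22, 36.5), (26, 36.4), (30, 36.6), (34, 36.5), (38, 36.6), (42, 36.5), (46, 36.6), (50, 36.5), (54, 36.6), (58, 36.5), (62, 36.4), (66, 36.5), (70, 36.8), (74, 36.5), (78, 36.7), (82, 41.4), (86, 41.0), (90, 40.8), (94, 40.9), (98, 41.1), (102, 41.0), (106, 40.9)]
```

The top face is now at a uniform 36.5 mm, so the insert is flat in the pocket. I'll press once more, then lift and check both the insert and the knob.

```bash
python3 -m crank '[{"jaw":0,"x":0,"y":0,"z":2,"ax":0,"ay":0,"az":0},{"jaw":0,"x":0,"y":0,"z":1,"ax":0,"ay":0,"az":0},{"jaw":0,"x":0,"y":0,"z":0,"ax":0,"ay":0,"az":0}]';  python3 -m crank '[{"jaw":0,"x":0,"y":0,"z":-20,"ax":0,"ay":0,"az":0},{"jaw":0,"x":0,"y":0,"z":-50,"ax":0,"ay":0,"az":0},{"jaw":0,"x":0,"y":0,"z":-50,"ax":0,"ay":0,"az":0},{"jaw":0,"x":0,"y":0,"z":0,"ax":0,"ay":0,"az":0}]'
python3 - <<'E'
from h import *
st(); p,d,c=snap('wrist','w12'); prof('w12')
X,C=cloud('w12')
m=(np.linalg.norm(X[:,:2]-[.558,.077],axis=1)<.04)&(X[:,2]>.087)&(X[:,2]<.096)
print(m.sum(),X[m].mean(0),X[m].min(0),X[m].max(0))
cv2.imwrite('pics/w12b.png',p[:,:,::-1])
E
```

```text
t: 12.82
eef_pos: [0.5575, -0.0622, 0.0457]
tool_rot: [0.001, 0.718, 0.696, -0.0]
contact_force: [-14.4, -0.2, 40.3]
gripper_width: 0.001
t: 13.32
eef_pos: [0.56, -0.0622, 0.1659]
tool_rot: [0.003, 0.718, 0.696, 0.003]
contact_force: [0.1, 0.3, -0.4]
gripper_width: 0.0
t 13.32 p [ 0.56   -0.0622  0.1659] xang 88.23 zax [ 8.e-03 -7.e-04 -1.e+00] slicer mm 13.0 -3.2 F [ 0.06  0.34 -0.41] g 0.0
-30 [(-42, 36.6), (-38, 36.6), (-34, 36.3), (-30, 36.5), (-26, 36.5), (-22, 36.5), (-18, 36.4), (-14, 36.5), (-10, 36.4), (-6, 36.2), (-2, 35.6), (2, 31.4), (6, 45.1), (10, 46.9), (14, 46.1), (18, 36.5), (22, 36.2), (26, 36.8), (30, 36.7), (34, 36.5), (38, 36.5), (42, 36.7), (46, 36.4), (50, 36.6), (54, 36.6), (58, 36.7), (62, 36.4), (66, 36.4), (70, 37.0), (74, 36.4), (78, 36.3), (82, 41.3), (86, 41.0), (90, 40.7), (94, 40.8), (98, 40.7), (102, 40.9), (106, 40.9)]
16 [(-54, 36.4), (-50, 37.1), (-46, 36.5), (-42, 36.7), (-38, 36.3), (-34, 36.6), (-30, 36.9), (-26, 36.5), (-22, 36.5), (-18, 36.4), (-14, 36.5), (-10, 36.4), (-6, 36.5), (-2, 36.0), (2, 31.7), (10, 46.6), (14, 45.7), (18, 36.4), (22, 36.7), (26, 36.6), (30, 36.6), (34, 36.7), (38, 36.6), (42, 36.4), (46, 36.6), (50, 36.5), (54, 36.3), (58, 36.4), (62, 36.5), (66, 36.5), (70, 37.1), (74, 36.5), (78, 36.8), (82, 41.3), (86, 41.1), (90, 40.9), (94, 40.7), (98, 40.8), (102, 40.7), (106, 41.1)]
912 [0.56016596 0.07274455 0.09006783] [0.54539052 0.0632899  0.0870235 ] [0.57565483 0.08061588 0.09331118]
```

View pics/w12b.png

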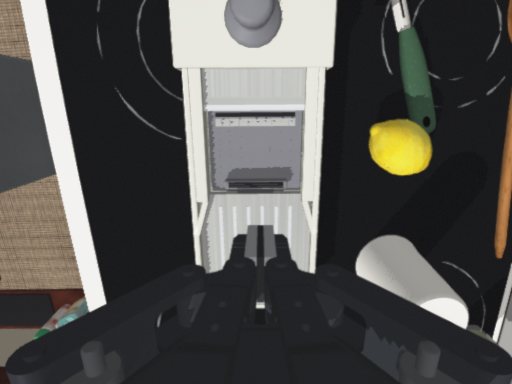

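The insert stays flat after release and is square, with the lip seated (image (255,150)). The knob is at (252,15), world (0.560, 0.079). I'll go over it to its far side and push the guard.

```bash
python3 -m crank '[{"jaw":0,"x":46,"y":-1,"z":0,"ax":0,"ay":0,"az":0},{"jaw":0,"x":46,"y":-1,"z":0,"ax":0,"ay":0,"az":0},{"jaw":0,"x":46,"y":-1,"z":0,"ax":0,"ay":0,"az":0},{"jaw":0,"x":46,"y":-1,"z":0,"ax":0,"ay":0,"az":0},{"jaw":0,"x":0,"y":0,"z":0,"ax":0,"ay":0,"az":0}]'; python3 -m crank '[{"jaw":0,"x":0,"y":-2,"z":32,"ax":0,"ay":0,"az":0},{"jaw":0,"x":0,"y":0,"z":32,"ax":0,"ay":0,"az":0},{"jaw":0,"x":0,"y":0,"z":31,"ax":0,"ay":0,"az":0},{"jaw":0,"x":0,"y":0,"z":0,"ax":0,"ay":0,"az":0}]'; python3 -c "from h import *; st()"
```

```text
t: 14.0
eef_pos: [0.5572, 0.1267, 0.1604]
tool_rot: [-0.002, 0.715, 0.699, -0.0]
contact_force: [0.4, -0.2, -0.2]
gripper_width: 0.001
t: 14.5
eef_pos: [0.5542, 0.1199, 0.0636]
tool_rot: [-0.002, 0.718, 0.696, -0.003]
contact_force: [0.4, -0.1, 0.3]
gripper_width: -0.002
t 14.5 p [0.5542 0.1199 0.0636] xang 88.2 zax [-0.0068 -0.0023 -1.    ] slicer mm 194.9 7.8 F [ 0.43 -0.12  0.27] g -0.002
```

```bash
python3 -m crank '[{"jaw":0,"x":0,"y":5,"z":-6,"ax":0,"ay":0,"az":0},{"jaw":0,"x":-6,"y":0,"z":0,"ax":0,"ay":0,"az":0},{"jaw":0,"x":-6,"y":0,"z":0,"ax":0,"ay":0,"az":0},{"jaw":0,"x":-6,"y":0,"z":0,"ax":0,"ay":0,"az":0},{"jaw":0,"x":-6,"y":0,"z":0,"ax":0,"ay":0,"az":0},{"jaw":0,"x":-6,"y":0,"z":0,"ax":0,"ay":0,"az":0},{"jaw":0,"x":-6,"y":0,"z":0,"ax":0,"ay":0,"az":0}]'; python3 -c "from h import *; st()"; python3 -m crank '[{"jaw":0,"x":-6,"y":0,"z":0,"ax":0,"ay":0,"az":0},{"jaw":0,"x":-6,"y":0,"z":0,"ax":0,"ay":0,"az":0},{"jaw":0,"x":-6,"y":0,"z":0,"ax":0,"ay":0,"az":0},{"jaw":0,"x":-6,"y":0,"z":0,"ax":0,"ay":0,"az":0},{"jaw":0,"x":-6,"y":0,"z":0,"ax":0,"ay":0,"az":0},{"jaw":0,"x":0,"y":0,"z":0,"ax":0,"ay":0,"az":0}]'; python3 -c "from h import *; st()"
```

```text
t: 15.38
eef_pos: [0.561, 0.0856, 0.073]
tool_rot: [0.0, 0.718, 0.696, 0.0]
contact_force: [1.0, 3.0, 1.9]
gripper_width: -0.0
t 15.38 p [0.561  0.0856 0.073 ] xang 88.25 zax [ 6.e-04  4.e-04 -1.e+00] slicer mm 160.8 -0.0 F [0.99 3.03 1.93] g -0.0
t: 16.12
eef_pos: [0.5593, 0.0544, 0.0725]
tool_rot: [-0.0, 0.718, 0.696, -0.001]
contact_force: [-0.1, 1.1, 0.5]
gripper_width: -0.001
t 16.12 p [0.5593 0.0544 0.0725] xang 88.17 zax [-0.0012 -0.0011 -1.    ] slicer mm 129.6 0.8 F [-0.06  1.12  0.52] g -0.001
```

```bash
python3 -m crank '[{"jaw":0,"x":-5,"y":0,"z":0,"ax":0,"ay":0,"az":0},{"jaw":0,"x":-5,"y":0,"z":0,"ax":0,"ay":0,"az":0},{"jaw":0,"x":-4,"y":0,"z":0,"ax":0,"ay":0,"az":0},{"jaw":0,"x":0,"y":0,"z":0,"ax":0,"ay":0,"az":0}]'; python3 -m crank '[{"jaw":0,"x":-3,"y":0,"z":0,"ax":0,"ay":0,"az":0},{"jaw":0,"x":-3,"y":0,"z":0,"ax":0,"ay":0,"az":0},{"jaw":0,"x":0,"y":0,"z":0,"ax":0,"ay":0,"az":0}]'; python3 -m crank '[{"jaw":0,"x":-2,"y":0,"z":0,"ax":0,"ay":0,"az":0},{"jaw":0,"x":-1,"y":0,"z":0,"ax":0,"ay":0,"az":0},{"jaw":0,"x":0,"y":0,"z":0,"ax":0,"ay":0,"az":0}]'
```

```text
t: 16.62
eef_pos: [0.559, 0.0409, 0.0726]
tool_rot: [-0.0, 0.718, 0.696, -0.001]
contact_force: [0.3, 0.4, -0.3]
gripper_width: 0.0
t: 17.0
eef_pos: [0.559, 0.0395, 0.0728]
tool_rot: [-0.001, 0.717, 0.697, 0.002]
contact_force: [-0.6, 9.1, -2.9]
gripper_width: 0.001
t: 17.38
eef_pos: [0.559, 0.0393, 0.0728]
tool_rot: [-0.002, 0.716, 0.698, 0.003]
contact_force: [-0.9, 16.0, -4.4]
gripper_width: -0.003
```

The guard is against its stop: 16 N, with the knob at about y = 0.012 where 0.014 was expected. I'll retreat and check.

```bash
python3 -m crank '[{"jaw":0,"x":15,"y":0,"z":0,"ax":0,"ay":0,"az":0},{"jaw":0,"x":20,"y":0,"z":0,"ax":0,"ay":0,"az":0},{"jaw":0,"x":20,"y":0,"z":-40,"ax":0,"ay":0,"az":0},{"jaw":0,"x":20,"y":0,"z":-50,"ax":0,"ay":0,"az":0},{"jaw":0,"x":0,"y":0,"z":-50,"ax":0,"ay":0,"az":0},{"jaw":0,"x":0,"y":0,"z":0,"ax":0,"ay":0,"az":0}]'
python3 - <<'E'
from h import *
st(); a=snap('scene','s9')[0]; X,C=cloud('s9')
s=np.array([.028,.9996]);n=np.array([-.9996,.028]);D=X[:,:2]-[.5565,-.0751]; q=D@s*1e3; l=D@n*1e3
print([(int(k),round(float(np.median(X[m,2])*1e3),1)) for k in range(-20,90,4) for m in [(q>=k)&(q<k+4)&(l>-28)&(l<28)&(X[:,2]<.1)] if m.sum()>3])
m=(X[:,2]>.050)&(X[:,2]<.056)&(q>20)&(q<160)&(abs(l)<75); print('guard',cv2.minAreaRect(np.c_[q[m],l[m]].astype(np.float32)))
for f in('s0','s9'):
    X,C=cloud(f); C=C.astype(int)
    y=(C[:,0]>150)&(C[:,2]<60)&(C[:,1]>110)&(np.linalg.norm(X[:,:2]-[.65,0],axis=1)<.15); b=(X[:,2]>.06)&(X[:,2]<.12)&(np.linalg.norm(X[:,:2]-[.72,-.15],axis=1)<.12)
    print(f,'lemon',X[y].mean(0).round(4),'beaker',X[b].mean(0).round(4))
cv2.imwrite('pics/s9b.png',cv2.resize(a[120:310,150:380,::-1],(760,628),interpolation=2)[:600])
E
```

```text
t: 18.12
eef_pos: [0.564, 0.1093, 0.2174]
tool_rot: [0.003, 0.718, 0.696, 0.003]
contact_force: [-0.1, -0.4, -0.1]
gripper_width: 0.001
t 18.12 p [0.564  0.1093 0.2174] xang 88.26 zax [ 0.0084  0.0012 -1.    ] slicer mm 184.5 -2.4 F [-0.07 -0.41 -0.14] g 0.001
[(-20, 36.4), (-16, 36.5), (-12, 36.3), (-8, 36.4), (-4, 36.4), (0, 32.2), (4, 38.1), (8, 47.4), (12, 46.9), (20, 36.5), (24, 36.7), (28, 36.8), (32, 36.2), (36, 36.1), (40, 36.2), (44, 36.5), (48, 47.3), (52, 53.0), (56, 53.3), (60, 53.2), (64, 54.5), (68, 58.2), (72, 67.8), (76, 64.9), (80, 79.6), (84, 83.4), (88, 68.6)]
guard ((85.97772216796875, 0.9096145629882812), (76.65335845947266, 135.4626007080078), 0.2846507430076599)
s0 lemon [ 0.6935 -0.0448  0.0412] beaker [ 0.7006 -0.188   0.0935]
s9 lemon [ 0.6913 -0.0438  0.039 ] beaker [ 0.7006 -0.188   0.0934]
```

View pics/s9b.png

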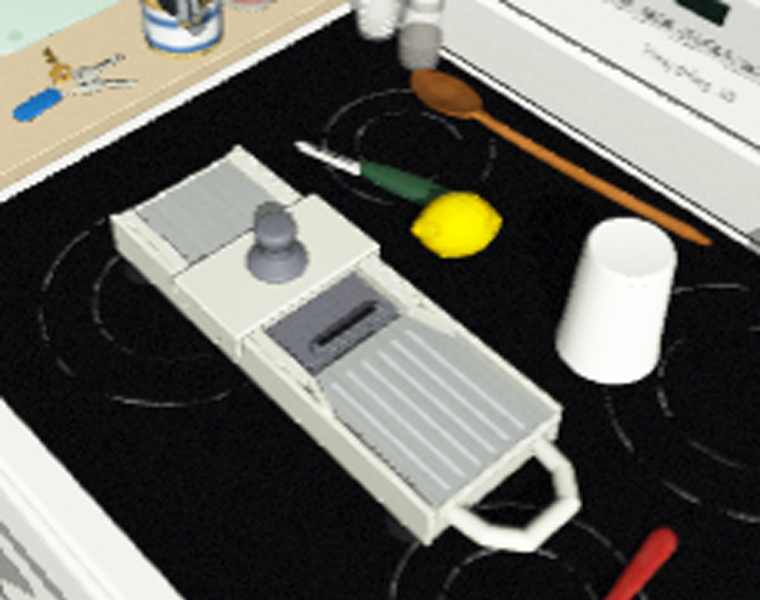

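The guard covers the blade, with its knob at (275,240). The insert lies flush with its ridge at (345,325), and the lemon, beaker and peeler look unmoved. The arm is clear, so I'm handing in.

```bash
python3 -c "from h import *; print(ticket.hand_in())"
```

```text
the job is handed in; nothing more can be done
None
```

The slicer is ready and the job is handed in at about 18 s of the 45 s allowed; no verdict was reported.

**What I did:** I pushed the insert along the bed by its ridge with the fingers shut until it stopped at the far end, nose under the blade. Then I pressed the ridge down to a 40 N peak and slid the guard by its knob to its stop, where it held at 16 N.

**Last checks:**
- **Insert:** it stayed down after I released it. Its top lies level with the bed at about 36.5 mm, and the tail lip sits at about 31–32 mm, where a seated lip should be. It looked square in the pictures, but I measured no final angle. I inferred the catch from the insert staying down; I did not see it.
- **Guard:** its centre is at slicer x of about 86 mm in my frame. That frame reads 3–6 mm high near the blade, so this fits the expected 83 mm.
- **Things beside the slicer:** the lemon and beaker measure within about 3 mm of where they were. I checked the peeler only by eye, and it looks unmoved.
- **Arm:** clear of everything, with no contact force.

**What disagreed:** my first slicer position was about 16 mm off along the bed. I had assumed the guard started fully parked, but it started about 16 mm along its slide. I corrected this from the bed and rail features while pushing. Early in the push the fingertips also rode up on the ridge's edge, so I backed off and pushed lower.

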